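Weigh a crate of salvaged carvings on the hook scale

ROBOT

A 7-joint arm with a two-finger parallel gripper is mounted at the origin on the work surface. World frame = base frame: x ahead of the robot, y to its left, z up, the work surface at z = 0. Lengths are in m, angles in rad, forces in N, time in s.
With the tool pointing down it reaches from about 0.35 to 0.9 m from the base axis. Payload 19.9 kg.
Tool frame: the origin (TCP) lies between the finger pads; the fingertips stand 17 mm ahead of it and the grasp point (between the pads) lies 2 mm behind it; z points along the fingers, y is the line along which they close (so a half turn about z gives the same grasp; the last joint's range is limited). The gripper opens to 94 mm and grips with 3 to 60 N. Pads are 16 mm wide; open, the fingers measure 119 mm over their backs; the gripper's body (75 mm by 177 mm) begins 78 mm behind the grasp point.
Start: joints at [1.135, 0.417, -0.01, 1.614, 0.005, 1.111, -0.053], TCP at [0.24, -0.577, 0.222] pointing down, gripper open.
Joint ranges: [-2.81, 2.81], [-0.39, 2.02], [-1.27, 1.25], [0.06, 2.57], [-1.19, 4.33], [0.19, 2], [-2.82, 2.82]. Speed limits (rad/s): [1.89, 1.89, 2.39, 2.39, 3.01, 3.01, 3.01].

INTERFACE

Orientations are given as a 3x3 rotation matrix whose columns are the frame's x, y, z axes.
In Python, from plant import env gives the robot as it stands.
- The arm moves only by the shell command python3 -m creep 'ROWS' [FORCE]. ROWS is a JSON object of lists of equal length, an entry for each row: "grip": the opening, from 0 (shut) to 1 (fully open); "linear": the shift along the tool's x, y, z in mm, a list of three; "spin": the turn about the tool's z in rad. In form: {"grip": [grip, ...], "linear": [[x, y, z], ...], "spin": [spin, ...]}. A call has 1 to 20 rows; each row is the pose to reach, as a shift and turn from the pose commanded when the call began, along the tool's axes at that moment; what a row does not reach only later rows make up. A row lasts 1/12 s, in which the tool goes at most 41.7 mm and 7.16 degrees, less where a joint would pass 70% of its speed; a pose out of reach is approached as far as the arm can. A call with a gripper value outside its range is refused whole. The fingers move at their own pace and stop on an object; FORCE is the grip in N (left out, the last holds). Time passes only in rows, so rows that repeat a pose let the fingers close. It gives the time, the measured TCP pose, the force, the opening and the grip force at its end, in the units of the state.
- env.get_obs(): the state, without advancing time (a new reading comes with each control period).
- env.capture(name): name is "scene" or "top"; returns the picture (384x512x3 uint8, blue, green, red); there is no depth.
- env.camera_info(name): a dict with "fx", "fy", "cx", "cy" (pixels), "xyz" and "attitude" of the camera in the world. Camera axes: x right, y up, looking along -z (the intrinsics and any distortion apply to the point x, -y, -z); pixel columns grow to the right and rows downward; lengths in m; the calibration is good to about 2 mm. A picture is of the moment at which its call begins. camera_info takes no time and is no camera call.
- env.sign_off(): hands the job in; it is judged then, once.
Trained networks look in the newest picture that a camera, given by its name, has taken for a name from the list of things; names that differ only in an ending like _2 or _b are one class to them, and where a whole thing is asked for, a point or a joint stands for the part that bears it (a point fixed in the world has none). Each returns a list of dicts, best first, with "confidence" (0 to 1); they miss things now and then, are a little off and sometimes report something else, mostly with a low value. They report only what shows in the picture. A call takes as long as a camera call. They do not tell look-alikes from the thing itself.
- env.outline_of(camera, name): "mask" (384x512 bool, what is visible of it) and "bbox" ([centre column, centre row, width, height] in pixels, round what is visible of it).
- env.pinpoint(camera, name): "position" ([column, row] in pixels: a listed point, or the origin of a listed thing).
The state is a dict: "t": time; "joint_pos": joint angles; "dq": joint speeds; "joint_efforts": joint torques, N m; "ee_pos": TCP position; "ee_rot": TCP orientation; "contact_force": force on the tool from outside, world axes, zero at the start; "torque": the same for the moment, N m; "finger_gap": finger opening in m; "gripper_force": force on a finger pad.
Only numpy, scipy, OpenCV 4.12 (cv2) and the standard library are available. Lean on these libraries where they do the work, as an engineer would, in place of code of your own. Each camera call takes 0.05 s, during which the arm holds its last target. There are 200 camera calls.

TASK

Pick up the wooden crate by its red grip and hang its steel rod in the hook of the bench scale. Lower it slowly and let go only when the scale carries the whole weight, neither held up nor pressed down, so that the pointer does not jump and the hook is never forced onto its bottom stop. Leave the crate hanging straight and still on the scale, clear of the table, with the pointer settled and the other things on the bench left where they are.

Things in the scene. Friction and masses are not known exactly. Their poses are not given: they have to be found in the camera images.
- crate: Pale wooden crate of carved offcuts, 160 (its x) x 110 mm (y), walls 76 mm high; origin: centre of underside, z up. End boards at x = +-75 mm rise to 146 mm and carry a 10 mm steel rod along x, centre 135 mm up. One rigid, evenly loaded piece, symmetric under a half turn. Weight unknown, differs widely each time.
- rod_mid (a point): Centre of the crate's steel rod, 135 mm above the crate's underside, straight below the grip block; axes as the crate.
- crate_grip (a point): Centre of the dark red wooden grip block above the rod, 42 mm above the rod's centre; axes as the crate. The block is 36 mm along x, 20 mm along y, 44 mm high, joined to the rod below by a steel neck 14 (x) x 9 mm (y).
- scale: Bench hook scale, fixed: grey column 36 mm square, 342 mm high, on a steel base 150 x 190 mm, 14 mm thick (y from -115 to +75 mm); white graduated plate on the -y side. Origin under the column on the table, z up. Its hook reaches along the scale's +y, 160 mm from the column's axis.
- hook_seat (a point): Where the rod's centre lies when hung: 250 mm above the table, hook empty; sinks with the hook. Axes as the scale. The hook is a V of 8 mm wire in the y-z plane, open from above, sides 35 deg off vertical: lowest point 20 mm below this point, free tip 24 mm along +y and 18 mm up; on the column side it reaches 11 mm up, held by a level 14 mm bar. The rod hangs across it, along the scale's x.
- scale_hook (a joint): How far hook and red pointer are pulled down, m: 0 empty, 0.098 at the bottom stop. Damped spring, 110 N/m: rests where it balances the load, 24 to 86 mm down for the crate. If the crate is let go while the hand carries part of its weight or presses it below its balance, hook and pointer jump.
- fretwork: Bystander: dark carved lattice offcut, 120 x 100 x 50 mm; origin at centre of underside.
- pedestal: Bystander: grey round stone foot, 110 mm diameter, 44 mm high; origin at centre of underside.
- chalk: Bystander: mint green chalk stick, 80 x 12 x 12 mm; origin at centre of underside.
- moulding: Bystander: dark red moulding, 30 mm (x) by 150 mm (y), 32 mm high; origin at centre of underside.
- tablet: Bystander: red square panel with pale rim, 120 x 120 x 18 mm; origin at centre of underside.
- hammer: Bystander: hammer lying flat along its x.
- brush: Bystander: dusting brush lying flat along its x.
- wax_jar: Bystander: amber jar of wax, 64 mm diameter, 70 mm high; origin at centre of underside.
Not all that is in view belongs to the job. Leave any blue look-alike of the crate alone.

How it is judged:
By the outcome, as a careful person would: the job done as asked, in the order asked, and still so for the second after the job is handed in, with the robot touching nothing.
It also fails if it takes over 54 s, if anything falls off the work surface, if the arm or the gripper's body presses on something with over 40 N, if the wrist force passes 120 N, or if a joint passes its speed limit or range.

## Working session

There is one attempt and no reset: what is moved stays moved. The work goes in short steps, Python scripts to look and compute and a shell command to move; the robot and the scene stay as the last step left them, time stands still between calls to the robot, and variables do not carry over. Pictures are saved under pics/ and viewed, at most 10 in all, crops included, and the job is handed in when it is done.

```bash
mkdir -p pics; ls
python3 - <<'E'
from plant import env
import cv2,numpy as np
o=env.get_obs();print({k:np.round(v,3).tolist() for k,v in o.items()})
for c in("scene","top"):
    im=env.capture(c);cv2.imwrite(f"pics/{c}0.png",im);print(c,env.camera_info(c))
    for n in("crate","scale"):
        for d in env.outline_of(c,n)[:3]:print(n,d["confidence"],np.round(d["bbox"],1))
    for n in("rod_mid","crate_grip","crate","scale","hook_seat"):
        for d in env.pinpoint(c,n)[:3]:print(n,d["confidence"],np.round(d["position"],1))
a=cv2.imread("pics/scene0.png");b=cv2.imread("pics/top0.png")
E
```

```text
pics
{'t': 0.0, 'joint_pos': [1.136, 0.418, -0.01, 1.614, 0.005, 1.111, -0.053], 'dq': [0.0, -0.001, -0.0, 0.001, -0.001, -0.0, 0.002], 'joint_efforts': [-0.0, -85.126, 0.639, -42.6, -0.049, 0.019, 0.0], 'ee_pos': [0.24, -0.577, 0.222], 'ee_rot': [[0.923, 0.384, -0.001], [0.384, -0.923, 0.001], [-0.0, -0.001, -1.0]], 'contact_force': [-0.42, -0.028, -0.567], 'torque': [-0.022, -0.002, 0.008], 'gripper_force': 0.0, 'finger_gap': 0.094}
scene {'fx': 379.83972556925374, 'fy': 379.83972556925374, 'cx': 248.71706790774454, 'cy': 193.9656945025118, 'xyz': array([ 1.0898024 , -0.15344478,  1.06057103]), 'attitude': array([[ 0.28573823, -0.78695567,  0.54685871],
       [ 0.95822469,  0.22711468, -0.17385156],
       [ 0.01261383,  0.57368955,  0.8189757 ]])}
crate 0.73 [268.6 157.8  55.3  59.7]
crate 0.6 [305.7 203.4  43.8  71.1]
scale 0.95 [118.3 236.  114.5  98.4]
scale 0.33 [335.1 273.8  26.7  26.6]
rod_mid 0.85 [308.1 191.1]
rod_mid 0.56 [267.4 142.8]
crate_grip 0.88 [271.8 131.9]
crate_grip 0.6 [310.  183.5]
crate 0.83 [266.7 170.1]
crate 0.62 [305.  217.7]
scale 0.87 [129.1 263.5]
hook_seat 0.81 [166.5 209.6]
top {'fx': 471.95359749885614, 'fy': 471.95359749885614, 'cx': 258.3258259117902, 'cy': 191.10574717227962, 'xyz': array([0.23509881, 0.06994846, 1.83467437]), 'attitude': array([[-0.01559205,  0.9884881 , -0.1504931 ],
       [-0.99977797, -0.01327929,  0.01636066],
       [ 0.01417387,  0.15071478,  0.98847567]])}
crate 0.94 [227.8 246.7  51.3  51.8]
crate 0.74 [213.4 191.4  38.2  49.9]
scale 0.92 [368.6 190.2  65.7  41.7]
rod_mid 0.72 [225.1 248. ]
rod_mid 0.7 [211.2 187.4]
crate_grip 0.7 [223.7 245.7]
crate_grip 0.64 [345.8 257.7]
crate_grip 0.56 [208.  189.7]
crate 0.8 [214.2 194.6]
crate 0.78 [225.4 246.7]
scale 0.66 [141.2 182.8]
hook_seat 0.83 [327.7 172.1]
```

Run:
```python
import cv2,numpy as np
a=cv2.imread("pics/scene0.png");b=cv2.imread("pics/top0.png")
cv2.imwrite("pics/a.png",cv2.resize(a,(800,600)));cv2.imwrite("pics/b.png",cv2.resize(b,(800,600)))
```

```text
(no output)
```

View pics/a.png

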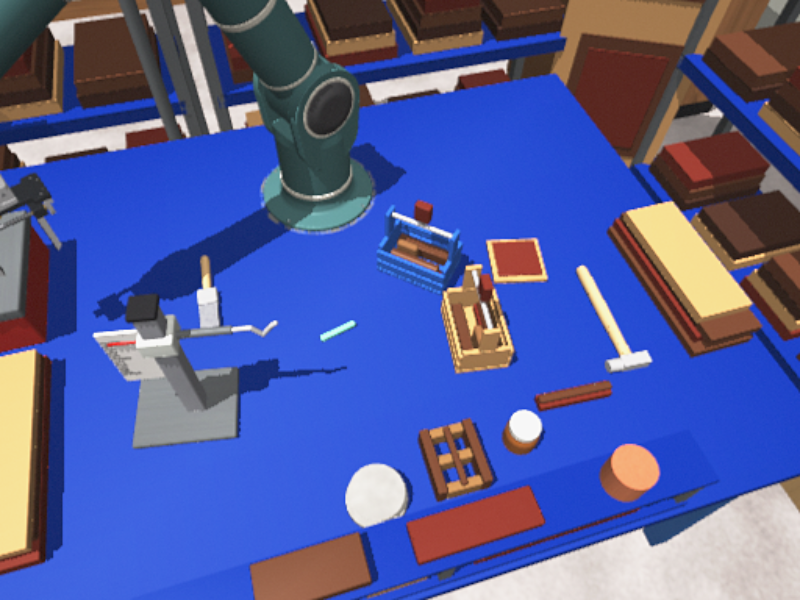

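View pics/b.png

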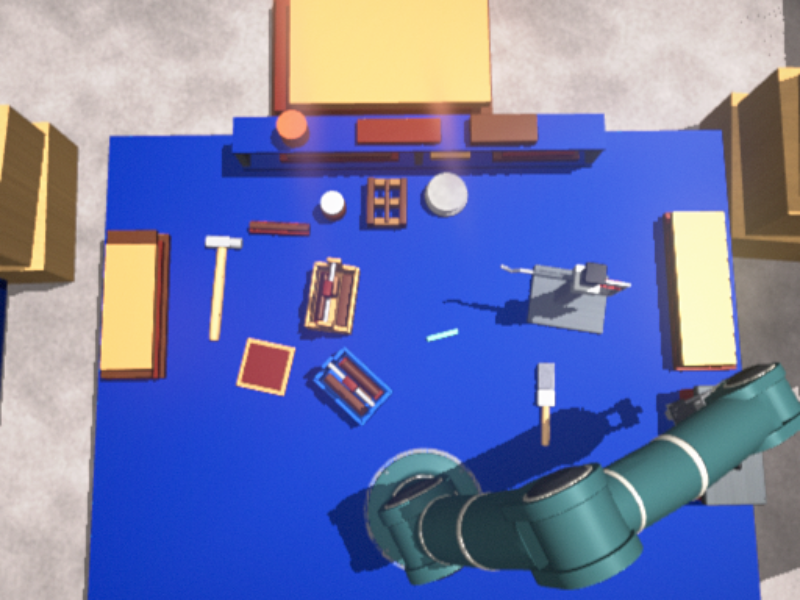

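The wooden crate is at scene (305,203) and top (213,191) in original pixels. The blue look-alike is nearer the base. The scale is on the right, with its hook at about (166,210) in scene and (327,172) in top, pointing along world +y. Next I triangulate both and fit their yaw.

```bash
cat > h.py <<'E'
from plant import env
import cv2,numpy as np
from scipy.optimize import least_squares,minimize
from scipy.spatial.transform import Rotation as R
CI={c:env.camera_info(c) for c in("scene","top")}
def proj(c,P):
    i=CI[c];p=(np.atleast_2d(P)-i["xyz"])@i["attitude"]
    return np.c_[i["cx"]+i["fx"]*p[:,0]/-p[:,2],i["cy"]-i["fy"]*p[:,1]/-p[:,2]]
def ray(c,uv,z):
    i=CI[c];d=i["attitude"]@[(uv[0]-i["cx"])/i["fx"],-(uv[1]-i["cy"])/i["fy"],-1]
    return i["xyz"]+d*(z-i["xyz"][2])/d[2]
def tri(a,b):
    return least_squares(lambda P:np.r_[proj("scene",P)[0]-a,proj("top",P)[0]-b],[.5,0,.1])
def box(x,y,z):return np.array([[a,b,c] for a in x for b in y for c in z])
def place(P,q,z=0):
    c,s=np.cos(q[2]),np.sin(q[2]);return P@np.array([[c,s,0],[-s,c,0],[0,0,1]])+[q[0],q[1],z]
def render(c,parts,q,S=4):
    m=np.zeros((384*S,512*S),np.uint8)
    for P in parts:
        u=((proj(c,place(P,q))+.5)*S).astype(np.int32);cv2.fillConvexPoly(m,cv2.convexHull(u),255)
    return cv2.resize(m,(512,384),interpolation=cv2.INTER_AREA)/255.
CR=[box([-.08,.08],[-.055,.055],[0,.076])]+[box([a,b],[-.02,.02],[0,.146]) for a,b in((-.08,-.07),(.07,.08))]+[box([-.07,.07],[-.005,.005],[.13,.14]),box([-.018,.018],[-.01,.01],[.155,.199]),box([-.007,.007],[-.0045,.0045],[.135,.16])]
SC=[box([-.075,.075],[-.115,.075],[0,.014]),box([-.018,.018],[-.018,.018],[0,.342])]
HK=[box([-.004,.004],[.0,.15],[.245,.259])]
E
python3 - <<'E'
from h import *
def pick(c,n,near):
    return min(env.pinpoint(c,n),key=lambda d:np.hypot(*(np.array(d["position"])-near)))["position"]
env.capture("scene");env.capture("top")
for n,a,b in(("rod_mid",(308,191),(211,187)),("crate_grip",(310,183),(208,189)),("crate",(305,217),(214,194)),("hook_seat",(166,210),(328,172))):
    r=tri(pick("scene",n,a),pick("top",n,b));print(n,np.round(r.x,4),np.round(r.fun,1))
M={}
for n,a,b in(("crate",(305,203),(213,191)),("scale",(118,236),(368,190))):
    M[n]={c:min(env.outline_of(c,n),key=lambda d:np.hypot(*(d["bbox"][:2]-np.array(u))))["mask"] for c,u in(("scene",a),("top",b))}
np.savez("m.npz",**{n+c:M[n][c] for n in M for c in M[n]})
def fit(n,parts,q0s):
    def f(q):return sum(np.abs(render(c,parts,q)-M[n][c]).sum()/M[n][c].sum() for c in M[n])
    rs=[minimize(f,q0,method="Nelder-Mead",options=dict(initial_simplex=np.array(q0)+np.array([[0,0,0],[.02,0,0],[0,.02,0],[0,0,.3]]))) for q0 in q0s]
    for r in rs:print(n,np.round(r.x,4),round(r.fun,3))
p=ray("top",(214,194.6),0);fit("crate",CR,[[p[0],p[1],t] for t in(-.5,-.25,0,.25)])
p=ray("scene",(129,263),0);print(p);fit("scale",SC+HK,[[p[0],p[1],t] for t in(-.4,-.15,.1,.3)])
E
```

```text
rod_mid [0.5142 0.2077 0.1429] [-0.6  0.  -0.7 -0.3]
crate_grip [0.5036 0.225  0.1625] [0.3 0.  0.4 0.2]
crate [ 0.512   0.2203 -0.0121] [-0.9  0.  -1.  -0.4]
hook_seat [ 0.5437 -0.1884  0.258 ] [ 0.3 -0.   0.4  0. ]
crate [ 0.5115  0.2147 -0.1548] 0.094
crate [ 0.512   0.2145 -0.1443] 0.093
crate [ 0.5118  0.2142 -0.1504] 0.095
crate [ 0.5118  0.2146 -0.1458] 0.095
[ 0.52487897 -0.34725028  0.        ]
scale [ 0.51   -0.353  -0.1558] 0.309
scale [ 0.51   -0.3534 -0.1554] 0.31
scale [ 0.5095 -0.3534 -0.1598] 0.309
scale [ 0.51   -0.353  -0.1559] 0.309
```

```bash
python3 -m creep '{"grip":[1,1,1,1,1,1,1,1,1,1,1,1,1,1,1,1,1,1,1,1],"linear":[[0,0,-40],[28,-31,-80],[56,-62,-90],[83,-94,-90],[111,-125,-90],[139,-156,-90],[167,-188,-90],[194,-219,-90],[222,-250,-90],[250,-282,-90],[278,-313,-90],[305,-344,-90],[333,-376,-90],[361,-407,-90],[389,-438,-90],[416,-470,-90],[444,-501,-90],[472,-532,-90],[500,-564,-90],[527,-595,-90]],"spin":[0,-0.1,-0.2,-0.3,-0.4,-0.5,-0.6,-0.7,-0.8,-0.9,-1.028,-1.028,-1.028,-1.028,-1.028,-1.028,-1.028,-1.028,-1.028,-1.028]}' 40
python3 - <<'E'
from plant import env
import numpy as np
o=env.get_obs();print(o["t"],o["ee_pos"].round(4),o["ee_rot"].round(3).tolist(),o["joint_pos"].round(2),o["contact_force"])
E
```

```text
t: 3.17
ee_pos: [0.4928, 0.1594, 0.3127]
ee_rot: [[0.149, 0.989, 0.001], [0.989, -0.149, 0.0], [0.0, 0.001, -1.0]]
contact_force: [0.2, -0.5, 0.5]
finger_gap: 0.0937
gripper_force: 0.0
3.1667 [0.4928 0.1594 0.3127] [[0.149, 0.989, 0.001], [0.989, -0.149, 0.0], [0.0, 0.001, -1.0]] [ 0.32  0.22 -0.8   1.74  0.16  1.25 -0.67] [ 0.22008987 -0.49236161  0.47490265]
```

```bash
python3 -m creep '{"grip":[1,1,1,1],"linear":[[42,8,0],[42,8,0],[42,8,0],[42,8,0]],"spin":[0,0,0,0]}'
python3 - <<'E'
from h import *
for c in("scene","top"):
    im=env.capture(c);cv2.imwrite(f"pics/{c}1.png",im)
h={c:[(round(d["confidence"],2),np.round(d["position"],1).tolist()) for d in env.pinpoint(c,"hook_seat")] for c in CI};print(h)
if h["scene"] and h["top"]:
    r=tri(h["scene"][0][1],h["top"][0][1]);print(r.x.round(4),r.fun.round(1))
q=[.51,-.353,-.156]
for c in CI:print(c,"fit hook",proj(c,place(np.array([[0,.16,.25],[0,.184,.268],[0,0,.342],[.075,.075,.014],[-.075,.075,.014],[.075,-.115,.014],[-.075,-.115,.014]]),q)).round(1).tolist())
a=cv2.imread("pics/scene1.png");b=cv2.imread("pics/top1.png")
A=cv2.resize(a[160:310,50:200],(600,600),interpolation=cv2.INTER_CUBIC)
B=cv2.resize(b[140:240,310:410],(600,600),interpolation=cv2.INTER_CUBIC)
cv2.imwrite("pics/A.png",cv2.resize(np.hstack([A,B]),(800,400)))
cv2.imwrite("pics/C.png",cv2.resize(np.hstack([a[100:250,230:380],b[130:280,150:300]]),(800,400),interpolation=cv2.INTER_CUBIC))
E
```

```text
t: 3.5
ee_pos: [0.5065, 0.1976, 0.3122]
ee_rot: [[0.148, 0.989, -0.001], [0.989, -0.148, -0.0], [-0.0, -0.001, -1.0]]
contact_force: [0.7, -0.4, -0.5]
finger_gap: 0.0939
gripper_force: 0.0
{'scene': [(0.91, [165.9, 207.6])], 'top': [(0.8, [325.5, 171.5])]}
[ 0.5386 -0.1915  0.2603] [ 1.2 -0.1  1.7  0.2]
scene fit hook [[166.2, 208.9], [174.7, 204.0], [89.1, 194.5], [150.3, 277.5], [151.0, 232.6], [83.1, 285.6], [88.6, 239.4]]
top fit hook [[327.8, 173.3], [321.6, 171.3], [381.4, 174.9], [341.8, 169.1], [337.5, 206.5], [389.6, 175.8], [385.9, 213.4]]
```

View pics/A.png

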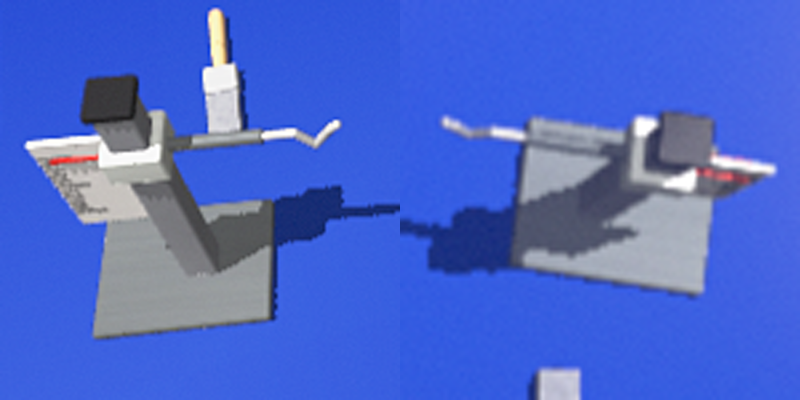

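View pics/C.png

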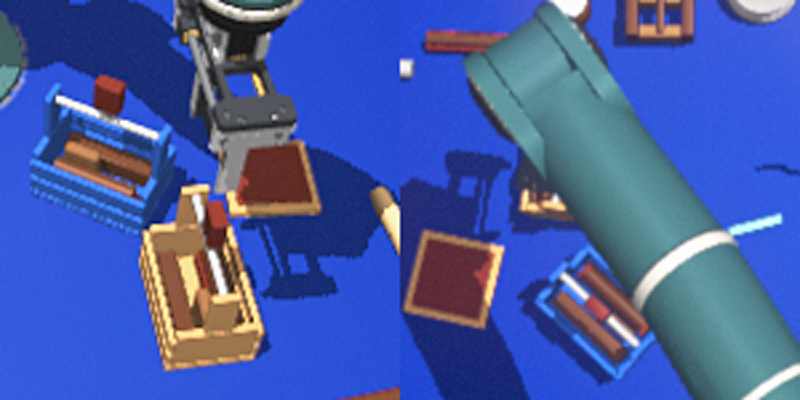

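Run:
```python
from h import *
P=np.array([[.075,.075,.014],[-.075,.075,.014],[.075,-.115,.014],[-.075,-.115,.014],[0,.16,.234],[0,.186,.270]])
obs={"scene":[(152,279.3),(152,235),(85.6,286.4),(90,243),(168.1,213.8),(176,206)],"top":[(341.8,169.5),(340,207),None,(385.8,213.3),(327,174),(321.3,170.6)]}
def f(q):return np.concatenate([(proj(c,place(P[i:i+1],q))[0]-o) for c in CI for i,o in enumerate(obs[c]) if o is not None])
r=least_squares(f,[.51,-.353,-.156],loss="soft_l1");q=r.x
print(q.round(4),f(q).round(1),"seat",place(np.array([[0,.16,.25]]),q).round(4))
q=[.5118,.2145,-.147]
# grip in the first pictures (arm away): red blob near grip
for c in CI:
    im=cv2.imread(f"pics/{c}0.png");u=proj(c,place(np.array([[0,0,.177]]),q))[0]
    hsv=cv2.cvtColor(im,cv2.COLOR_BGR2HSV);x,y=u.round().astype(int);w=hsv[y-12:y+13,x-12:x+13]
    m=((w[...,0]<6)|(w[...,0]>172))&(w[...,1]>150)&(w[...,2]>50);n,l,s,cc=cv2.connectedComponentsWithStats(m.astype(np.uint8))
    print(c,"pred",u.round(1),[(s[i,4],(cc[i]+[x-12,y-12]).round(1).tolist(),s[i,:4].tolist()) for i in range(1,n) if s[i,4]>8])
    R0=[box([-.018,.018],[-.01,.01],[.155,.199])];mm=render(c,R0,q);ys,xs=np.nonzero(mm>.5);print(len(xs),xs.mean().round(1),ys.mean().round(1))
o=env.get_obs();print(o["ee_pos"])
```

```text
[ 0.5142 -0.3518 -0.1534] [-1.  -0.6 -0.5 -1.4 -2.   0.5 -1.  -2.4 -0.1 -0.4  0.2 -1.5 -0.4 -1.4
 -2.9 -1.5 -0.2 -1.1 -0.4 -0.9 -0.6 -0.6] seat [[ 0.5387 -0.1937  0.25  ]]
scene pred [309.4 183.1] [(np.int32(15), [320.1, 173.1], [22, 0, 3, 6]), (np.int32(105), [310.4, 183.7], [10, 5, 8, 16])]
185 309.4 183.0
top pred [209.9 185. ] []
89 209.7 184.9
[0.50673708 0.1966212  0.3127331 ]
```

```bash
python3 -m creep '{"grip":[1,1,1,1,1,1,1,1,1],"linear":[[19,4,0],[19,4,0],[19,4,30],[19,4,60],[19,4,90],[19,4,115],[19,4,131],[19,4,131],[19,4,131]],"spin":[0,0,0,0,0,0,0,0,0]}'
python3 - <<'E'
from h import *
b=env.capture("scene");cv2.imwrite("pics/C2.png",cv2.resize(b[130:250,240:400],(800,600),interpolation=cv2.INTER_CUBIC))
E
```

```text
t: 4.45
ee_pos: [0.5133, 0.2155, 0.1817]
ee_rot: [[0.149, 0.989, -0.001], [0.989, -0.149, -0.0], [-0.0, -0.001, -1.0]]
contact_force: [-0.2, 0.8, 1.0]
finger_gap: 0.0941
gripper_force: 0.0
```

View pics/C2.png

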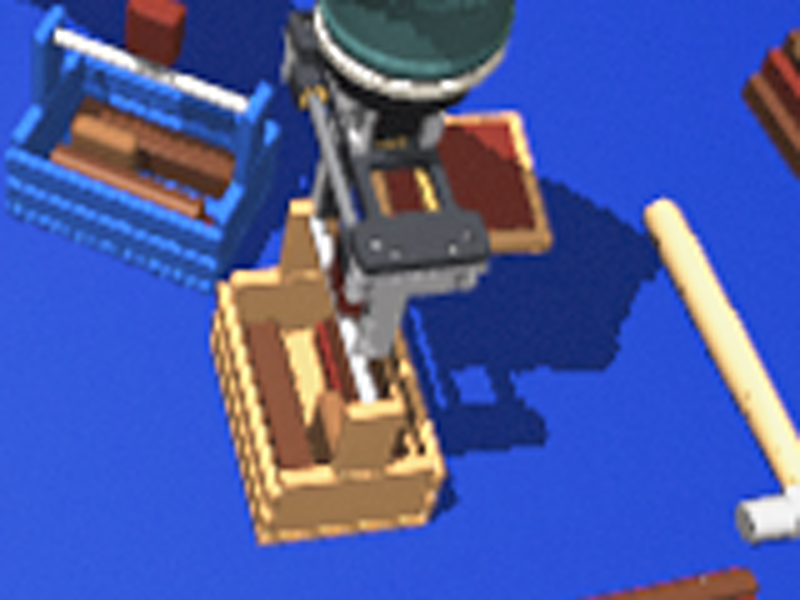

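The fingers straddle the red grip (block at 340,295 in the crop, near finger at 375,330) and are about centred over the rod, so I close.

```bash
python3 -m creep '{"grip":[0.6,0.4,0.3,0.2,0.2,0.2,0.2,0.2,0.2,0.2],"linear":[[0,0,0],[0,0,0],[0,0,0],[0,0,0],[0,0,0],[0,0,0],[0,0,0],[0,0,0],[0,0,0],[0,0,0]],"spin":[0,0,0,0,0,0,0,0,0,0]}' 40
```

```text
t: 5.33
ee_pos: [0.5132, 0.2162, 0.1814]
ee_rot: [[0.148, 0.989, -0.0], [0.989, -0.148, 0.0], [0.0, -0.0, -1.0]]
contact_force: [-0.4, 0.4, -0.8]
finger_gap: 0.0358
gripper_force: 40.0
```

```bash
python3 -m creep '{"grip":[0.2,0.2,0.2,0.2,0.2,0.2,0.2,0.2,0.2,0.2,0.2,0.2,0.2,0.2,0.2],"linear":[[0,0,-3],[0,0,-8],[0,0,-18],[0,0,-33],[0,0,-50],[0,0,-70],[0,0,-90],[0,0,-110],[0,0,-130],[0,0,-145],[0,0,-155],[0,0,-163],[0,0,-165],[0,0,-165],[0,0,-165]],"spin":[0,0,0,0,0,0,0,0,0,0,0,0,0,0,0]}'
python3 - <<'E'
from plant import env
for i in range(4):
    env.capture("scene");o=env.get_obs();print(o["contact_force"].round(2),o["torque"].round(3),o["ee_pos"].round(4))
E
```

```text
t: 6.58
ee_pos: [0.5131, 0.2159, 0.3457]
ee_rot: [[0.148, 0.989, -0.001], [0.989, -0.148, -0.0], [-0.0, -0.001, -1.0]]
contact_force: [0.7, -0.0, -9.1]
finger_gap: 0.0358
gripper_force: 40.0
[ 0.38  0.17 -9.59] [-0.089 -0.033 -0.037] [0.5131 0.2159 0.3456]
[ 0.54  1.09 -9.32] [ 0.023 -0.088 -0.015] [0.5131 0.2159 0.3456]
[ 0.16  0.21 -8.78] [ 0.034 -0.092  0.028] [0.5132 0.2159 0.3458]
[-0.1  -0.74 -9.08] [-0.026 -0.088 -0.016] [0.5132 0.216  0.3459]
```

```bash
python3 -m creep '{"grip":[0.2,0.2,0.2,0.2,0.2,0.2,0.2,0.2,0.2,0.2,0.2,0.2,0.2,0.2,0.2,0.2,0.2,0.2,0.2,0.2],"linear":[[-4,1,0],[-14,4,0],[-30,9,0],[-50,15,0],[-72,21,0],[-95,28,0],[-118,34,0],[-141,41,0],[-164,48,0],[-187,54,0],[-210,61,0],[-232,68,0],[-252,73,2],[-268,78,5],[-280,82,8],[-289,85,11],[-295,86,13],[-299,87,15],[-299,87,15],[-299,87,15]],"spin":[0,0,0,0,0,0,0,0,0,0,0,0,0,0,0,0,0,0,0,0]}'
python3 - <<'E'
from h import *
for c in CI:
    im=env.capture(c);cv2.imwrite(f"pics/{c}3.png",im)
o=env.get_obs();T=o["ee_pos"];print(T.round(4))
q=[T[0],T[1],-.149];dz=T[2]-.1814
K={"scene":cv2.imread("pics/scene3.png"),"top":cv2.imread("pics/top3.png")}
for c in CI:
    b=place(np.array([[0,0,.135],[.075,0,.135],[-.075,0,.135],[0,0,.177],[.08,.055,.076],[.08,-.055,.076],[-.08,-.055,.076]]),q,dz)
    print(c,proj(c,b).round(1).tolist())
    for n in("rod_mid","crate_grip","hook_seat"):
        print(n,[(round(d["confidence"],2),np.round(d["position"],1).tolist()) for d in env.pinpoint(c,n)])
    for u in proj(c,b):cv2.circle(K[c],(int(u[0]*1+.5),int(u[1]+.5)),0,(255,0,255),-1)
A=cv2.resize(K["scene"][150:300,80:280],(800,600),interpolation=cv2.INTER_NEAREST);cv2.imwrite("pics/D.png",A)
E
```

```text
t: 8.45
ee_pos: [0.555, -0.0919, 0.3314]
ee_rot: [[0.148, 0.989, -0.0], [0.989, -0.148, 0.0], [0.0, -0.0, -1.0]]
contact_force: [0.3, 0.4, -8.8]
finger_gap: 0.0361
gripper_force: 40.0
[ 0.5551 -0.0916  0.3317]
scene [[206.9, 198.0], [209.4, 224.0], [204.6, 174.2], [205.5, 188.0], [233.3, 235.2], [189.0, 240.5], [185.9, 188.3]]
rod_mid [(0.85, [270.6, 143.7]), (0.72, [206.2, 192.8])]
crate_grip [(0.85, [273.1, 132.3]), (0.73, [205.3, 190.9])]
hook_seat [(0.69, [167.3, 209.7]), (0.36, [209.4, 187.8])]
top [[298.5, 165.8], [301.1, 144.2], [295.8, 187.7], [299.7, 163.1], [284.0, 144.9], [315.1, 149.1], [309.8, 193.9]]
rod_mid [(0.95, [225.4, 247.0])]
crate_grip [(0.87, [297.3, 165.2]), (0.58, [223.0, 245.8]), (0.21, [358.7, 190.6])]
hook_seat [(0.36, [282.6, 125.3])]
```

View pics/D.png

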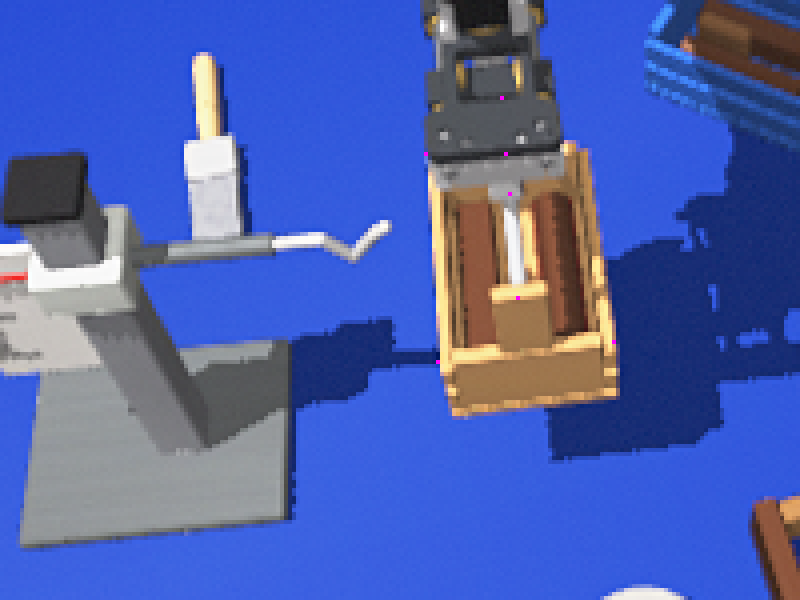

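The overlay of the predicted crate matches the picture to about 1 px (wall corner at 443,358 in the crop; rod hanging level). The hook tip is at (388,225) and its vertex at (352,255) in the crop. I refine the hook position with a sub-pixel fit of the wire.

Run:
```python
from h import *
t=np.tan(np.radians(35));S=16
def hook(c,q,W):
    x0,y0,x1,y1=W;L=np.array([[0,-.036,.011],[0,-.0187,.011],[0,0,-.0157],[0,.0236,.018]])
    u=(proj(c,place(L,q,.25))-[x0,y0]+.5)*S
    i=CI[c];d=abs((np.array([q[0],q[1],.25])-i["xyz"])@i["attitude"][:,2])
    m=np.zeros(((y1-y0)*S,(x1-x0)*S),np.uint8)
    cv2.polylines(m,[np.round(u*16).astype(np.int32)],False,255,int(round(.008*i["fx"]/d*S)),cv2.LINE_AA,4)
    return cv2.resize(m,(x1-x0,y1-y0),interpolation=cv2.INTER_AREA)/255.
W={"scene":(154,198,184,222),"top":(314,164,338,182)}
for k in(0,1,3):
  D={}
  for c in CI:
    im=cv2.imread(f"pics/{c}{k}.png").astype(float);x0,y0,x1,y1=W[c]
    if c=="top" and k==3:continue
    r=im[y0:y1,x0:x1,2];bg=np.median(r);fg=np.percentile(r,98);D[c]=np.clip((r-bg)/(fg-bg),0,1);
    if k==0:print(c,bg,fg)
  def f(q,cs):return sum(((hook(c,[q[0],q[1],-.1534],W[c])-D[c])**2).sum() for c in cs)
  for cs in [[c] for c in D]+([list(D)] if len(D)>1 else []):
    q0=np.array([.539,-.193]);r=minimize(f,q0,args=(cs,),method="Nelder-Mead",options=dict(initial_simplex=q0+np.array([[-.004,-.004],[.006,0],[0,.006]])))
    print(k,cs,r.x.round(4),round(r.fun,2),round(f(q0,cs),2))
```

```text
scene 54.0 249.62
top 55.0 204.76
0 ['scene'] [ 0.5399 -0.1942] 10.33 14.64
0 ['top'] [ 0.539  -0.1938] 5.25 5.45
0 ['scene', 'top'] [ 0.5396 -0.1941] 16.3 20.09
1 ['scene'] [ 0.54   -0.1942] 10.33 14.67
1 ['top'] [ 0.539  -0.1938] 5.23 5.43
1 ['scene', 'top'] [ 0.5396 -0.1941] 16.31 20.11
3 ['scene'] [ 0.5399 -0.1943] 10.29 14.66
```

```bash
python3 -m creep '{"grip":[0.2,0.2,0.2,0.2,0.2,0.2,0.2,0.2,0.2,0.2,0.2,0.2,0.2,0.2,0.2,0.2,0.2,0.2,0.2,0.2],"linear":[[0,0,1],[-2,0,2],[-6,0,2],[-12,0,2],[-19,0,2],[-26,0,2],[-33,0,2],[-40,0,2],[-47,0,2],[-54,0,2],[-61,0,2],[-68,0,2],[-75,0,2],[-82,0,2],[-89,0,2],[-95,0,2],[-100,0,2],[-103,0,2],[-104,0,2],[-104,0,2]],"spin":[0,0,0,0,0,0,0,0,0,0,0,0,0,0,0,0,0,0,0,0]}'
python3 - <<'E'
from h import *
F=[]
for i in range(6):
    im=env.capture("scene");o=env.get_obs();F.append(o["contact_force"])
print(np.mean(F,0).round(2),o["ee_pos"].round(4));cv2.imwrite("pics/E.png",cv2.resize(im[150:300,80:280],(800,600),interpolation=cv2.INTER_CUBIC))
E
```

```text
t: 10.52
ee_pos: [0.5396, -0.1955, 0.3294]
ee_rot: [[0.149, 0.989, -0.0], [0.989, -0.149, 0.0], [0.0, -0.0, -1.0]]
contact_force: [-0.2, -0.5, -8.7]
finger_gap: 0.0356
gripper_force: 40.0
[ 0.06 -0.02 -9.2 ] [ 0.5397 -0.1951  0.3295]
```

View pics/E.png

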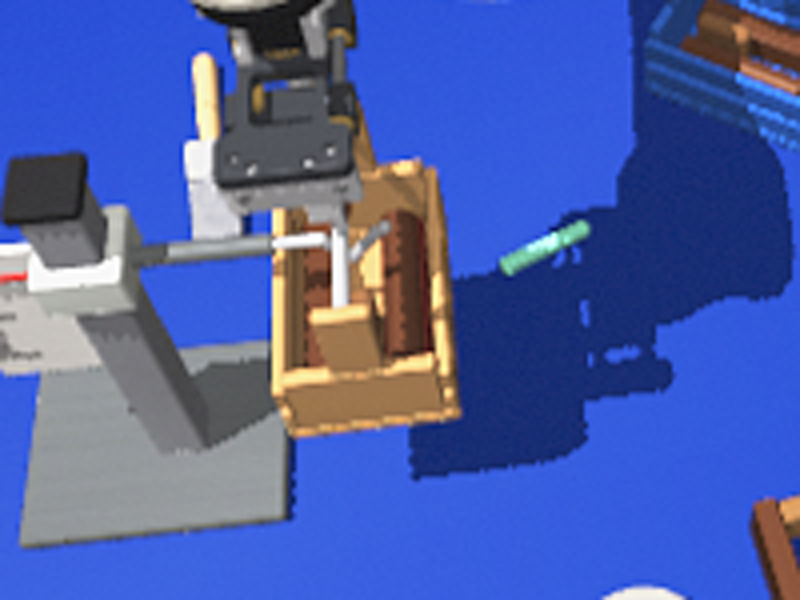

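Rod is above the V, with the wire end at (320,240) and the tip at (385,228) on either side of it. Lowering.

```bash
python3 -m creep '{"grip":[0.2,0.2,0.2,0.2,0.2,0.2,0.2,0.2,0.2,0.2,0.2,0.2,0.2,0.2,0.2,0.2,0.2,0.2,0.2,0.2],"linear":[[0,0,2],[0,0,5],[0,0,9],[0,0,13],[0,0,17],[0,0,20],[0,0,23],[0,0,26],[0,0,29],[0,0,32],[0,0,35],[0,0,38],[0,0,41],[0,0,44],[0,0,47],[0,0,50],[0,0,52],[0,0,53],[0,0,53],[0,0,53]],"spin":[0,0,0,0,0,0,0,0,0,0,0,0,0,0,0,0,0,0,0,0]}'
python3 - <<'E'
from h import *
F=[];T=[]
for i in range(8):
    im=env.capture("scene");o=env.get_obs();F.append(o["contact_force"]);T.append(o["torque"])
print(np.mean(F,0).round(2),np.mean(T,0).round(3),o["ee_pos"].round(4))
E
```

```text
t: 12.48
ee_pos: [0.5397, -0.1953, 0.2765]
ee_rot: [[0.148, 0.989, 0.0], [0.989, -0.148, 0.0], [0.0, -0.0, -1.0]]
contact_force: [0.3, 1.3, -7.6]
finger_gap: 0.0358
gripper_force: 40.0
[ 0.19  1.51 -6.61] [ 0.459 -0.108 -0.   ] [ 0.5396 -0.1953  0.2764]
```

```bash
python3 -m creep '{"grip":[0.2,0.2,0.2,0.2,0.2,0.2,0.2,0.2,0.2,0.2],"linear":[[0.5,0,0],[1,0,0],[1.5,0,1],[2,0,2],[2.5,0,4],[2.5,0,6],[2.5,0,8],[2.5,0,10],[2.5,0,10],[2.5,0,10]],"spin":[0,0,0,0,0,0,0,0,0,0]}'
python3 - <<'E'
from h import *
F=[];T=[]
for i in range(8):
    im=env.capture("scene");o=env.get_obs();F.append(o["contact_force"]);T.append(o["torque"])
print(np.mean(F,0).round(2),np.mean(T,0).round(3),o["ee_pos"].round(4))
E
```

```text
t: 13.72
ee_pos: [0.5398, -0.1938, 0.2662]
ee_rot: [[0.149, 0.989, -0.0], [0.989, -0.149, -0.001], [-0.001, -0.0, -1.0]]
contact_force: [-0.6, -4.6, -5.9]
finger_gap: 0.0358
gripper_force: 40.0
[-0.91 -4.9  -6.03] [-1.44   0.161 -0.016] [ 0.5398 -0.1939  0.2663]
```

```bash
python3 -m creep '{"grip":[0.2,0.2,0.2,0.2,0.2,0.2,0.2,0.2,0.2,0.2,0.2,0.2,0.2],"linear":[[-0.6,0,0],[-1.2,0,0],[-1.8,0,0],[-1.8,0,2],[-1.8,0,5],[-1.8,0,8],[-1.8,0,11],[-1.8,0,14],[-1.8,0,17],[-1.8,0,19],[-1.8,0,20],[-1.8,0,20],[-1.8,0,20]],"spin":[0,0,0,0,0,0,0,0,0,0,0,0,0]}'
python3 - <<'E'
from h import *
F=[];T=[]
for i in range(8):
    im=env.capture("scene");o=env.get_obs();F.append(o["contact_force"]);T.append(o["torque"])
print(np.mean(F,0).round(2),np.mean(T,0).round(3),o["ee_pos"].round(4))
E
```

```text
t: 15.2
ee_pos: [0.5398, -0.1945, 0.2465]
ee_rot: [[0.148, 0.989, 0.0], [0.989, -0.148, 0.0], [0.0, 0.0, -1.0]]
contact_force: [0.3, 2.7, -3.8]
finger_gap: 0.0358
gripper_force: 40.0
[-0.07  3.27 -3.48] [ 0.961 -0.078 -0.012] [ 0.5397 -0.1946  0.2465]
```

```bash
python3 -m creep '{"grip":[0.2,0.2,0.2,0.2,0.2,0.2,0.2,0.2,0.2,0.2,0.2,0.2],"linear":[[0.4,0,0],[0.7,0,0],[0.7,0,2],[0.7,0,5],[0.7,0,8],[0.7,0,11],[0.7,0,14],[0.7,0,17],[0.7,0,20],[0.7,0,22],[0.7,0,22],[0.7,0,22]],"spin":[0,0,0,0,0,0,0,0,0,0,0,0]}'
python3 - <<'E'
from h import *
F=[];T=[]
for i in range(8):
    im=env.capture("scene");o=env.get_obs();F.append(o["contact_force"]);T.append(o["torque"])
print(np.mean(F,0).round(2),np.mean(T,0).round(3),o["ee_pos"].round(4))
E
```

```text
t: 16.6
ee_pos: [0.5398, -0.1942, 0.2244]
ee_rot: [[0.149, 0.989, -0.0], [0.989, -0.149, -0.0], [-0.0, -0.0, -1.0]]
contact_force: [-0.9, -1.4, -1.1]
finger_gap: 0.0359
gripper_force: 40.0
[-0.62 -2.87 -1.12] [-0.774  0.145  0.018] [ 0.5398 -0.1941  0.2245]
```

```bash
python3 -m creep '{"grip":[0.2,0.2,0.2,0.2,0.2,0.2,0.2,0.2,0.2],"linear":[[-0.3,0,1],[-0.3,0,2.5],[-0.3,0,4],[-0.3,0,5.5],[-0.3,0,7],[-0.3,0,8.5],[-0.3,0,9.5],[-0.3,0,9.5],[-0.3,0,9.5]],"spin":[0,0,0,0,0,0,0,0,0]}'
python3 - <<'E'
from h import *
F=[];T=[]
for i in range(16):
    im=env.capture("scene");o=env.get_obs();F.append(o["contact_force"]);T.append(o["torque"])
print(np.mean(F,0).round(2),np.std(F,0).round(2),np.mean(T,0).round(3),o["ee_pos"].round(4))
cv2.imwrite("pics/scene5.png",im);cv2.imwrite("pics/F.png",cv2.resize(im[150:300,60:260],(800,600),interpolation=cv2.INTER_CUBIC))
E
```

```text
t: 17.75
ee_pos: [0.5398, -0.1943, 0.2149]
ee_rot: [[0.148, 0.989, -0.0], [0.989, -0.148, 0.0], [0.0, -0.0, -1.0]]
contact_force: [-1.4, -2.1, 0.1]
finger_gap: 0.0362
gripper_force: 40.0
[-0.22 -1.16 -0.03] [0.47 0.47 0.49] [-0.346  0.007 -0.008] [ 0.5397 -0.1943  0.2149]
```

View pics/F.png

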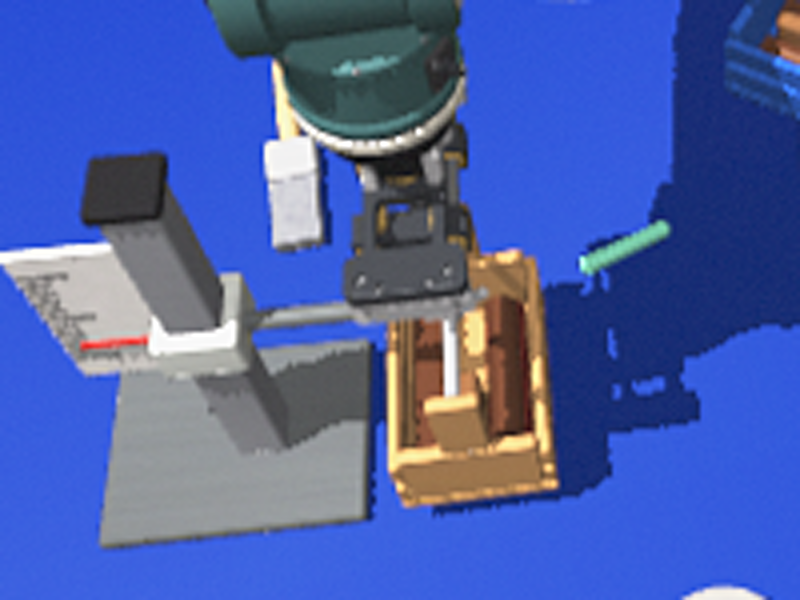

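```bash
python3 -m creep '{"grip":[0.2,0.2,0.2,0.2],"linear":[[-0.15,0,0],[-0.15,0,0],[-0.15,0,0],[-0.15,0,0]],"spin":[0,0,0,0]}' 15; python3 -m creep '{"grip":[0.2,0.2,0.2,0.2,0.2,0.2],"linear":[[0,0,0],[0,0,0],[0,0,0],[0,0,0],[0,0,0],[0,0,0]],"spin":[0,0,0,0,0,0]}' 3
python3 - <<'E'
from h import *
F=[]
for i in range(12):
    env.capture("scene");o=env.get_obs();F.append(o["contact_force"])
print(np.mean(F,0).round(2),o["ee_pos"].round(4),o["finger_gap"],o["gripper_force"])
E
```

```text
t: 18.88
ee_pos: [0.5398, -0.1943, 0.2149]
ee_rot: [[0.148, 0.989, -0.0], [0.989, -0.148, 0.0], [0.0, -0.0, -1.0]]
contact_force: [-0.4, 0.8, -0.2]
finger_gap: 0.0359
gripper_force: 15.0
t: 19.38
ee_pos: [0.5397, -0.1944, 0.2149]
ee_rot: [[0.148, 0.989, -0.0], [0.989, -0.148, 0.0], [0.0, -0.0, -1.0]]
contact_force: [-0.4, 0.6, -0.3]
finger_gap: 0.036
gripper_force: 3.0
[-0.02  0.59 -0.1 ] [ 0.5397 -0.1944  0.2149] 0.0359004349485039 2.9983339458703995
```

```bash
python3 -m creep '{"grip":[0.4,0.43,0.46,0.5,0.55,0.6,0.7,0.7,0.7,0.7,0.7,0.7],"linear":[[0,0,0],[0,0,0],[0,0,0],[0,0,0],[0,0,0],[0,0,0],[0,0,0],[0,0,0],[0,0,0],[0,0,0],[0,0,0],[0,0,0]],"spin":[0,0,0,0,0,0,0,0,0,0,0,0]}'
python3 - <<'E'
from h import *
for c in CI:
    im=env.capture(c);cv2.imwrite(f"pics/{c}6.png",im)
a=cv2.imread("pics/scene6.png");b=cv2.imread("pics/scene5.png")
cv2.imwrite("pics/G.png",cv2.resize(np.hstack([b[190:290,80:210],a[190:290,80:210]]),(800,308),interpolation=cv2.INTER_CUBIC))
E
```

```text
t: 20.98
ee_pos: [0.5397, -0.1944, 0.2149]
ee_rot: [[0.148, 0.989, -0.0], [0.989, -0.148, 0.0], [0.0, -0.0, -1.0]]
contact_force: [0.4, -0.5, -0.2]
finger_gap: 0.0659
gripper_force: 0.0
```

View pics/G.png

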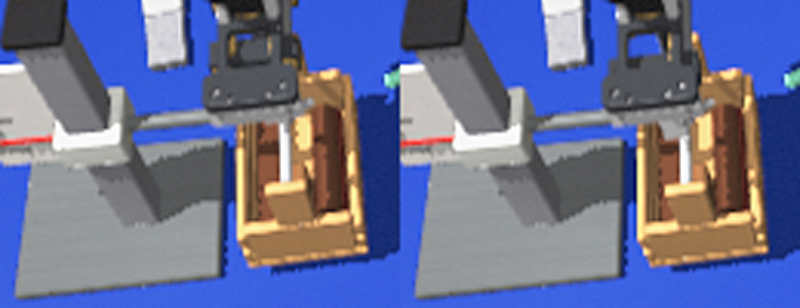

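Released with no pointer jump and no change in the crate. Now withdraw straight up.

```bash
python3 -m creep '{"grip":[0.7,0.7,0.7,0.7,0.7,0.7,0.7,0.7,0.7,0.7,0.7,0.7,0.7,0.7,0.7,0.7,0.7,0.7,0.7,0.7],"linear":[[0,0,-2],[0,0,-5],[0,0,-10],[0,0,-16],[0,0,-23],[0,0,-31],[0,0,-40],[0,0,-50],[0,0,-65],[0,0,-80],[0,0,-100],[0,0,-120],[0,0,-145],[0,0,-170],[0,0,-190],[0,0,-205],[0,0,-215],[0,0,-220],[0,0,-220],[0,0,-220]],"spin":[0,0,0,0,0,0,0,0,0,0,0,0,0,0,0,0,0,0,0,0]}'
python3 - <<'E'
from h import *
S=[]
for i in range(10):
    im=env.capture("scene");S.append(im.astype(int))
print("motion",[int((np.abs(S[i+1]-S[i]).max(2)>40).sum()) for i in range(9)],env.get_obs()["t"])
cv2.imwrite("pics/scene7.png",im);cv2.imwrite("pics/H.png",cv2.resize(im[150:300,60:260],(800,600),interpolation=cv2.INTER_CUBIC))
Z=.1685-.135;q=[.5397,-.1944,-.149]
print(proj("scene",place(np.array([[.08,.055,.076],[.08,-.055,.076],[.08,.055,0],[.08,-.055,0],[0,0,.199]]),q,Z)).round(1).tolist())
E
```

```text
t: 22.75
ee_pos: [0.5396, -0.1944, 0.4343]
ee_rot: [[0.148, 0.989, -0.001], [0.989, -0.148, 0.0], [0.0, -0.001, -1.0]]
contact_force: [0.1, 0.1, -0.3]
finger_gap: 0.0659
gripper_force: 0.0
motion [32, 12, 7, 19, 16, 30, 22, 18, 19] 23.25
[[196.2, 260.6], [155.2, 265.6], [198.8, 271.9], [160.2, 276.8], [167.9, 214.1]]
```

View pics/H.png

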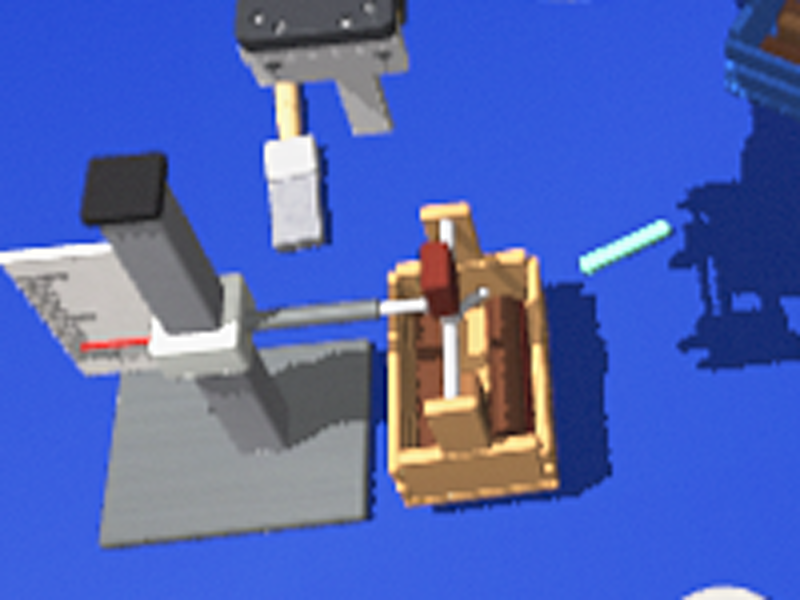

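The crate hangs with its front corners at (398,475) and (553,460) in the crop, the same as when the hand held it level. The pointer is unchanged at (115,345), and the bystanders (brush, chalk) are where they were. I hold briefly and then hand in.

```bash
python3 -m creep '{"grip":[0.7,0.7,0.7,0.7,0.7,0.7,0.7,0.7,0.7,0.7,0.7,0.7],"linear":[[0,0,0],[0,0,0],[0,0,0],[0,0,0],[0,0,0],[0,0,0],[0,0,0],[0,0,0],[0,0,0],[0,0,0],[0,0,0],[0,0,0]],"spin":[0,0,0,0,0,0,0,0,0,0,0,0]}' >/dev/null
python3 - <<'E'
from h import *
a=env.capture("scene").astype(int);b=cv2.imread("pics/scene7.png").astype(int);print((np.abs(a-b)[200:285,60:205].max(2)>40).sum())
print(env.sign_off())
E
```

```text
0
the job is handed in; nothing more can be done
None
```

The wooden crate hangs straight and still from the scale's hook, clear of the table. I let go only when the hand felt no weight, and the pointer did not jump. The job was handed in at about 24 s of robot time.

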